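Fetch the solvent bottle from a leaning partitioned carton

ROBOT

A 7-joint arm with a two-finger parallel gripper is mounted at the origin on a cart in front of the work surface, level with it; the furniture and walls round the work are solid. World frame = base frame: x ahead of the robot, y to its left, z up, the work surface at z = 0. Lengths are in m, angles in degrees, forces in N, time in s.
With the tool pointing down it reaches from about 0.35 to 0.775 m from the base axis. Payload 3.1 kg.
Tool frame: the origin (TCP) lies midway between the tips of the shut fingers; the grasp point (between the pads) lies 19 mm behind it; z points along the fingers, y is the line along which they close (so a half turn about z gives the same grasp; the last joint's range is limited). The gripper opens to 85 mm and grips with 20 to 120 N. Pads are 22 mm wide; open, the fingers measure 114 mm over their backs; the gripper's body (76 mm by 85 mm) begins 54 mm behind the grasp point. The pads swing forward as they close: fully open they stand 13 mm farther back than shut.
Start: joints at [-76.129, 17.813, 0.802, 86.603, -0.252, 75.585, -1.558], TCP at [0.154, 0.528, 0.231] pointing down, gripper open.
Joint ranges: [-154.91, 154.91], [-16.99, 109.72], [-72.82, 74.43], [7.12, 147.25], [-82.49, 262.49], [11.32, 116.49], [-174.64, 174.64]. Speed limits (degrees/s): [159.86, 159.86, 180, 180, 180, 180, 180].

INTERFACE

Orientations are given as [roll, pitch, yaw] about the fixed x, y, z axes, in that order (R = Rz(yaw) Ry(pitch) Rx(roll)).
In Python, from station import robot gives the robot as it stands. Calls block until the motion is done:
- robot.move_to(position, orientation): joint-space move of the TCP to a pose.
- robot.line_to(position, orientation=None, velocity=0.15, f_stop=None): straight line of the TCP; orientation=None keeps the orientation; velocity is the mean speed in m/s. With f_stop (N) it stops when the force on the tool has changed by that much, and returns True; else False.
- robot.move_j(angles): joint-space move.
- robot.gripper_to(opening, force=None): opening from 0.0 (shut) to 1.0 (fully open); force is the grip in N (None keeps the last); returns when the fingers have stopped.
- robot.pause(seconds).
- robot.inverse_kinematics(position, orientation): joint angles nearest the present ones, or None.
- robot.sense(): the state.
- robot.grab_frame(name): name is "scene" or "top" or "wrist"; returns (picture, depth): 400x640x3 uint8, red, green, blue; 400x640 float32, m along the optical axis (not along the pixel's ray), 0 where there is no reading.
- robot.calibration(name): a dict with "mtx" (3x3 intrinsics, pixels), "k1" (the pictures are not rectified: a ray, as slopes to the right and down, at radius r is drawn at 1 + k1 r^2 times it, then the intrinsics apply), "extrinsics" (4x4, takes a point from world to camera coordinates); the wrist camera has in their place "T_tool_cam" (4x4, takes a point from camera to tool coordinates, whose origin is the TCP and whose axes are the flange's). Camera axes: x right, y up, looking along -z (the intrinsics and any distortion apply to the point x, -y, -z); pixel columns grow to the right and rows downward; lengths in m; the calibration is good to about 2 mm. A picture is of the moment at which its call begins: read the wrist's pose just before it. calibration takes no time and is no camera call.
A pose or a line that the arm cannot do raises robot.PlanningError and nothing moves.
- robot.close_job(): hands the job in; it is judged then, once.
Trained networks look in the newest picture that a camera, given by its name, has taken for a name from the list of things; names that differ only in an ending like _2 or _b are one class to them, and where a whole thing is asked for, a point or a joint stands for the part that bears it (a point fixed in the world has none). Each returns a list of dicts, best first, with "p" (0 to 1); they miss things now and then, are a little off and sometimes report something else, mostly with a low value. They report only what shows in the picture. A call takes as long as a camera call.
- robot.look_for(query, camera): "point" ([column, row] in pixels, amid what is visible of it).
- robot.tip_of(query, camera): "point" ([column, row] in pixels: a listed point, or the origin of a listed thing).
The state is a dict: "time_s": time; "joint_positions": joint angles; "dq": joint speeds; "joint_torque": joint torques, N m; "tool_pos": TCP position; "eef_rot": TCP orientation; "contact_force": force on the tool from outside, world axes, zero at the start; "torque": the same for the moment, N m; "finger_gap": opening from 0.0 (shut) to 1.0 (fully open); "gripper_force": force on a finger pad.
Only numpy, scipy, OpenCV 4.12 (cv2) and the standard library are available. Lean on these libraries where they do the work, as an engineer would, in place of code of your own. Each camera call takes 0.05 s, during which the arm holds its last target. There are 200 camera calls.

TASK

Fold the carton's loose card flap right back out of the way, reach into the leaning carton and lift out the white solvent bottle with the red nozzle, and stand it upright on the bottom of the kraft card tray on the table. Set it down rather than dropping it, and leave the flap folded back and the other containers in their cells.

Things in the scene. Friction and masses are not known exactly. Their poses are not given: they have to be found in the camera images.
- carton: Open card carton on a grey pick stand, both fixed. This frame is level: origin on the table, x from front to back (away from the robot at yaw 0), y along the width, z up. The carton leans back 30 deg about y: its mouth normal is (-0.5, 0, 0.866) here, up the slope is (0.866, 0, 0.5). Outside 316 mm wide (y), 148 up the slope, 150 deep; walls and floor 4. Lower front rim at x -0.125, z 0.146.
- carton_mouth (a point): Centre of the carton's mouth, level with its rim. Below it 4 mm card dividers, 8 mm lower than the rim, part the carton into two rows of three cells, each 100 mm (carton y) by 68 mm (up the slope), pitch 104 by 72 mm, middle column at carton y = 0. The upper (back) row holds the solvent bottle and two other containers in any order; the lower row only a jar.
- flap (a joint): Card flap, 88 x 304 x 4 mm, hinged along the carton's back (upper) rim, axis carton y. 0 = shut over the upper row in the mouth plane, pi/2 = along the mouth normal, 2.8 = stop. Starts half raised (0.9 to 1.3 rad), in the way of the upper row. Stays where left; under 2 N at the edge moves it. Push its free edge up and back along its arc (pushed level it may jam); right back means past 1.9 rad.
- flap_hinge (a point): Middle of the flap's hinge line, 3 mm beyond the back rim of the carton, along the mouth normal.
- flap_edge (a point): Middle of the flap's free edge, 90 mm from the hinge line.
- solvent_bottle: White squeeze bottle with a ribbed red cap and nozzle, 0.13 kg. Origin: centre of its underside, z up its axis. Body 60 mm round, sloping shoulder from 85 to 104 mm up, cap 31 mm round from 104 to 136 (grip here, fingertips above 104), thin tip to 150. Starts in an upper-row cell, leaning with it; 30 mm free both sides of the cap in carton y; cap top 10 mm below the rim.
- amber_bottle: Amber bottle with a black cap and paper label, 56 mm round, 128 mm tall, in another cell of the upper row; leave it. Origin at the centre of its underside, z along its axis.
- blue_can: Blue can, 56 mm round, 126 mm tall, in another cell of the upper row; leave it. Origin at the centre of its underside, z along its axis.
- white_jar: White jar with a yellow cap, 58 mm round, 85 mm tall, in the middle cell of the lower row; leave it. Origin at the centre of its underside, z along its axis.
- screwdriver: Obstacle: fixed slim electric screwdriver, hanging upright over the table right of the carton from 0.06 m above it to over 0.3 m, on its cable. Do not swing the bottle or gripper through it; pass on the robot's side of it.
- drip_tray: Open kraft card tray, loose on the table, 85 x 81 x 26 mm outside, 78 (x) by 74 mm (y) inside, bottom 2 mm thick, so a 60 mm bottle stands in it with 7 mm or more to each side. Origin at the centre of its underside.

How it is judged (in metres and radians):
On the way, in this order (a step that is already met when the one before it is completed fails the run):
1. the flap is folded back (past 1.9 rad) (value of joint flap above 1.9 rad), for 0.2 s.
2. the solvent bottle is lifted out of the carton (its underside more than 0.17 m above the table) (height (world z) of solvent_bottle above 0.17 m), for 0.1 s.
At the end, for the whole second after the job is handed in: The flap is still folded back past 1.9 rad; the solvent bottle stands upright (within 0.1 rad) and at rest on the bottom of the kraft tray (underside less than 6 mm above the tray's underside, axis within 15 mm of the tray's centre); the tray lies flat on the table (value of joint flap above 1.9 rad and horizontal distance between solvent_bottle and drip_tray below 0.015 m and z of solvent_bottle in the frame of drip_tray below 0.006 m and angle between each of solvent_bottle, drip_tray's own z axis and vertical below 0.1 rad and height (world z) of drip_tray between -0.008 and 0.008 m and linear speed of solvent_bottle below 0.02 m/s); the robot touches nothing.
It fails at once if another container is shifted more than 40 mm or taken out of the carton (distance of any of amber_bottle, blue_can, white_jar from where it was at the start of the episode above 0.04 m).
It fails at once if the solvent bottle falls or is thrown (faster than 0.6 m/s with the robot not touching it) (linear speed of solvent_bottle above 0.6 m/s and contact force between solvent_bottle and the fingers below 0.2 N and contact force between solvent_bottle and the arm below 0.2 N).
It also fails if it takes over 70 s, if anything falls off the work surface, if the arm or the gripper's body presses on something with over 40 N, if the wrist force passes 120 N, or if a joint passes its speed limit or range.

## Working session

There is one attempt and no reset: what is moved stays moved. The work goes in short steps, each a Python script; the robot and the scene stay as the last script left them, time stands still between calls to the robot, and variables do not carry over. Pictures are saved under pics/ and viewed, at most 10 in all, crops included, and the job is handed in when it is done.

```bash
ls; mkdir -p pics; cat > h.py <<'E'
import numpy as np, cv2
from scipy.spatial.transform import Rotation as Ro
from station import robot
def cam(n):
    c=robot.calibration(n); K=np.array(c["mtx"]); 
    if n!="wrist": E=np.linalg.inv(np.array(c["extrinsics"]))
    else:
        s=robot.sense(); T=np.eye(4); T[:3,:3]=Ro.from_euler('xyz',s["eef_rot"],degrees=True).as_matrix(); T[:3,3]=s["tool_pos"]; E=T@np.array(c["T_tool_cam"])
    return K,float(c["k1"]),E
def rays(uv,K,k1):
    uv=np.atleast_2d(np.asarray(uv,float))
    d=np.stack([(uv[:,0]-K[0,2])/K[0,0],(uv[:,1]-K[1,2])/K[1,1]],1)
    x=d.copy()
    for _ in range(20): x=d/(1+k1*(x**2).sum(1,keepdims=True))
    return x
def world(uv,z,K,k1,E):
    x=rays(uv,K,k1); z=np.atleast_1d(z)
    P=np.stack([x[:,0]*z,-x[:,1]*z,-z],1)
    return P@E[:3,:3].T+E[:3,3]
def onplane(uv,h,K,k1,E):
    x=rays(uv,K,k1); d=np.stack([x[:,0],-x[:,1],-np.ones(len(x))],1)@E[:3,:3].T
    return E[:3,3]+d*((h-E[2,3])/d[:,2])[:,None]
def cloud(depth,K,k1,E):
    v,u=np.nonzero(depth>0); 
    P=np.full(depth.shape+(3,),np.nan); P[v,u]=world(np.stack([u,v],1),depth[v,u],K,k1,E); return P
E
cat > a.py <<'E'
from h import *
for n in ("scene","top"):
    C=cam(n); im,d=robot.grab_frame(n); np.savez(f"{n}.npz",im=im,d=d,K=C[0],k1=C[1],E=C[2])
    cv2.imwrite(f"pics/{n}.png",im[:,:,::-1])
    P=cloud(d,*C)
    for q in ("carton","carton_mouth","flap_hinge","flap_edge","solvent_bottle","drip_tray","screwdriver"):
        for f in (robot.tip_of,robot.look_for):
            try: r=f(q,n)
            except Exception as e: print(n,q,f.__name__,str(e)[:60]); continue
            for o in r[:2]:
                u,v=np.round(o["point"]).astype(int); w=P[min(max(v,0),399),min(max(u,0),639)]
                print(n,q,f.__name__,round(o["p"],2),(u,v),np.round(w,3))
print(robot.sense())
E
python3 a.py
```

```text
pics
station.py
scene carton call 0.78 (np.int64(357), np.int64(225)) [0.653 0.072 0.098]
scene carton call 0.79 (np.int64(359), np.int64(186)) [0.608 0.115 0.175]
scene flap_hinge call 0.81 (np.int64(361), np.int64(162)) [0.581 0.144 0.223]
scene flap_hinge call 0.83 (np.int64(354), np.int64(146)) [0.548 0.147 0.253]
scene flap_edge call 0.95 (np.int64(347), np.int64(133)) [0.518 0.149 0.277]
scene flap_edge call 0.83 (np.int64(355), np.int64(148)) [0.554 0.146 0.251]
scene drip_tray call 0.93 (np.int64(206), np.int64(288)) [ 0.515 -0.298  0.005]
scene drip_tray call 0.77 (np.int64(207), np.int64(280)) [ 0.493 -0.285  0.003]
top carton call 0.93 (np.int64(281), np.int64(222)) [0.517 0.118 0.091]
top carton call 0.63 (np.int64(264), np.int64(198)) [0.541 0.165 0.141]
top carton_mouth call 0.76 (np.int64(265), np.int64(197)) [0.528 0.154 0.163]
top carton_mouth call 0.58 (np.int64(248), np.int64(185)) [0.539 0.199 0.181]
top carton_mouth call 0.93 (np.int64(266), np.int64(204)) [0.59  0.19  0.054]
top carton_mouth call 0.31 (np.int64(271), np.int64(166)) [0.544 0.134 0.254]
top flap_h
[... 699 characters left out ...]
'joint_positions': array([-76.12967595,  17.81320335,   0.80271915,  86.60113138,
        -0.25269521,  75.58529462,  -1.55829673]), 'dq': array([ 0.01706706,  0.0206802 , -0.00133388, -0.01615478,  0.00303443,
       -0.05667189,  0.02395939]), 'joint_torque': array([-6.60554542e-05, -3.79810882e+01,  1.45778954e-01, -2.30857569e+01,
        1.22279508e-02,  2.01690549e-03,  8.56824585e-06]), 'tool_pos': array([0.15397155, 0.52803242, 0.23131454]), 'eef_rot': array([1.79997835e+02, 7.55223834e-04, 1.63744242e+02]), 'contact_force': array([-0.1775219 , -0.50555382,  0.09944599]), 'torque': array([-0.00775045, -0.00349107,  0.01237174]), 'gripper_force': 0.0, 'finger_gap': 1.0020410350923004}
```

View both.

View pics/scene.png

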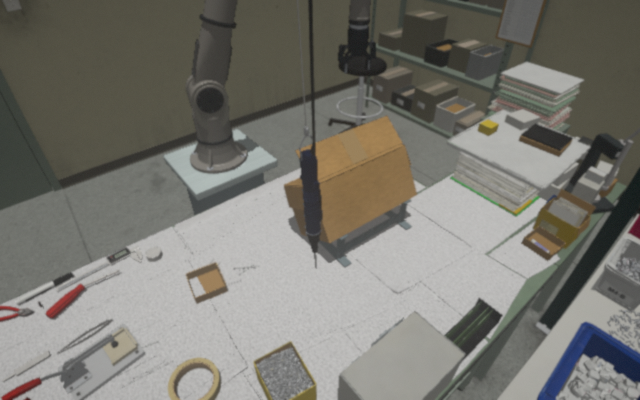

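View pics/top.png

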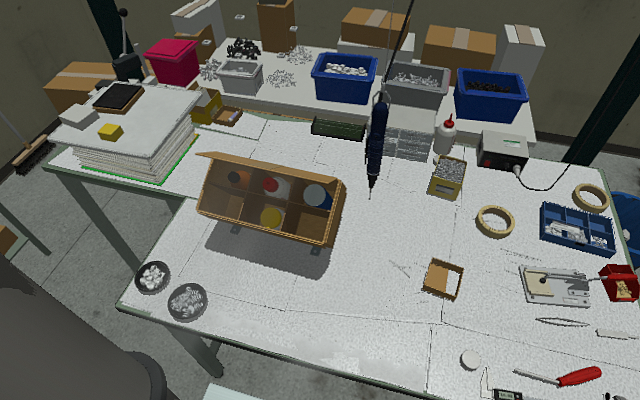

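```bash
cat > fit.py <<'E'
from h import *
from scipy.optimize import least_squares
def frame(x,y,yaw):
    A=np.array([[.866,0,-.5],[0,1,0],[.5,0,.866]]) # cols u,v,n
    Rz=Ro.from_euler('z',yaw).as_matrix()
    R=Rz@A; o=np.array([x,y,0])+Rz@(np.array([-.125,0,.146])+.074*A[:,0]); return R,o
B=[((-.072,0,-.075),(.002,.158,.075)),((.072,0,-.075),(.002,.158,.075)),((0,.156,-.075),(.074,.002,.075)),((0,-.156,-.075),(.074,.002,.075)),
((0,0,-.148),(.074,.158,.002)),((0,0,-.077),(.002,.154,.069)),((0,.052,-.077),(.072,.002,.069)),((0,-.052,-.077),(.072,.002,.069))]
def sdf(p,c,h):
    q=np.abs(p-np.array(c))-np.array(h); return np.linalg.norm(np.maximum(q,0),axis=1)+np.minimum(q.max(1),0)
def dist(P,t):
    R,o=frame(*t[:3]); L=(P-o)@R
    D=[np.abs(sdf(L,c,h)) for c,h in B]
    a=t[3]; q=L-np.array([.074,0,.003]); e=np.array([-np.cos(a),0,np.sin(a)]); m=np.array([np.sin(a),0,np.cos(a)])
    f=np.stack([q@e,q[:,1],q@m],1); D.append(np.abs(sdf(f,(.046,0,0),(.044,.152,.002))))
    return np.min(D,axis=0)
if __name__=="__main__":
    P={}
    for n in("scene","top"):
        z=np.load(n+".npz"); C=cloud(z["d"],z["K"],float(z["k1"]),z["E"]).reshape(-1,3)
        k=(C[:,2]>.06)&(C[:,2]<.36)&(np.hypot(C[:,0]-.56,C[:,1]-.14)<.24)&np.isfinite(C[:,0]); P[n]=C[k]
        print(n,k.sum())
    g=np.random.default_rng(0)
    def go(S):
        best=None
        for yaw in np.radians([-30,-10,10,30,50]):
          for a in (.95,1.25):
            r=least_squares(lambda t:np.minimum(dist(S,t),.03),[.57,.14,yaw,a],loss="soft_l1",f_scale=.003,x_scale=[.02,.02,.1,.1],diff_step=1e-4)
            if best is None or r.cost<best.cost: best=r
        return best
    sub={n:p[g.permutation(len(p))[:3000]] for n,p in P.items()}
    for n,S in [("scene",sub["scene"]),("top",sub["top"]),("both",np.vstack(list(sub.values())))]:
        r=go(S); d=dist(S,r.x); print(n,r.x.round(4),np.degrees(r.x[2]).round(2),"cost",r.cost,"med",np.median(d),(d<.006).mean())
    np.save("fit.npy",r.x)
    # tray & screwdriver from top/scene
    for n in("scene","top"):
        z=np.load(n+".npz"); C=cloud(z["d"],z["K"],float(z["k1"]),z["E"]).reshape(-1,3)
        k=(C[:,2]>.012)&(C[:,2]<.035)&(np.hypot(C[:,0]-.505,C[:,1]+.29)<.08)
        if k.sum()>10: print(n,"tray",k.sum(),cv2.minAreaRect(C[k][:,:2].astype(np.float32)),C[k].mean(0))
        k=(C[:,2]>.08)&(C[:,2]<.3)&(np.hypot(C[:,0]-.6,C[:,1]+.1)<.15)
        print(n,"scr",k.sum(),np.median(C[k],0),np.percentile(C[k],5,0),np.percentile(C[k],95,0))
E
python3 fit.py
```

```text
scene 9487
top 9333
scene [ 0.5842  0.1377 -0.0415  1.1819] -2.38 cost 0.008074276539204745 med 0.0009794511820639489 0.9703333333333334
top [ 0.5797  0.14   -0.0446  1.1907] -2.55 cost 0.05590707546193393 med 0.0009801610940663183 0.703
both [ 0.5807  0.1398 -0.0416  1.2233] -2.38 cost 0.06477161428286046 med 0.0012108309848705857 0.8348333333333333
scene tray 378 ((0.50777667760849, -0.2918584644794464), (0.08094608038663864, 0.08765833079814911), 80.38390350341797) [ 0.50802033 -0.29189944  0.02170175]
scene scr 2946 [ 0.62731703 -0.01323705  0.17459065] [ 0.50535703 -0.09153356  0.09479836] [0.67560306 0.04159116 0.27976188]
top tray 329 ((0.5073550343513489, -0.2901769280433655), (0.08019086718559265, 0.08730410039424896), 79.8609390258789) [ 0.5074876  -0.29384492  0.02071631]
top scr 2069 [ 0.57082406 -0.01658657  0.18164109] [ 0.49575367 -0.08621233  0.09900891] [0.6560238  0.03457226 0.27991481]
```

```bash
cat > geo.py <<'E'
from fit import *
T=np.load("fit.npy"); R,O=frame(*T[:3]); Y=R[:,1]
loc=lambda u,v,n:O+R@np.array([u,v,n])
H=np.array([.074,0,.003])
def ori(beta,sgn,yaw=None):
    yaw=T[2] if yaw is None else yaw
    b=np.radians(beta); z=np.array([np.sin(b),0,-np.cos(b)]); y=np.array([0,sgn,0.]); x=np.cross(y,z)
    M=Ro.from_euler('z',yaw).as_matrix()@np.stack([x,y,z],1)
    return Ro.from_matrix(M).as_euler('xyz',degrees=True)
def flap_tcp(a,beta,r=.075,v=0,gap=0.,w=.011,s=.018):
    al=np.pi/2+np.radians(30-beta)
    e=np.array([-np.cos(a),0,np.sin(a)]); t=np.array([-np.cos(al),0,np.sin(al)])
    xb=np.array([np.sin(al),0,np.cos(al)]); m=np.array([-np.sin(a),0,-np.cos(a)]) # m: inner side normal
    if a>al: p=H+r*e+.002*m-w*xb+gap*m
    else: p=H+.09*e+.002*m-w*xb-s*t+gap*m
    return loc(p[0],v,p[2])
E
cat > b.py <<'E'
from geo import *
print("Ttoolcam",np.round(robot.calibration("wrist")["T_tool_cam"],3).tolist())
z=np.load("top.npz")
for n in("scene","top"):
    z=np.load(n+".npz"); C=cloud(z["d"],z["K"],float(z["k1"]),z["E"]).reshape(-1,3)
    k=(C[:,2]>.08)&(C[:,2]<.4)&(np.hypot(C[:,0]-.6,C[:,1]+.08)<.2); C=C[k]; C=C[(dist(C,T)>.02)&(C[:,1]<0.)]
    print(n,"scr",len(C),np.percentile(C,[2,50,98],0).round(3).tolist())
print("hinge",loc(*H),"edge",loc(*(H+.09*np.array([-np.cos(T[3]),0,np.sin(T[3])]))))
for sg in(1,-1):
  for be in(40,50,60):
    print(sg,be,[None if (q:=robot.inverse_kinematics(flap_tcp(a,be),ori(be,sg))) is None else np.round(q).astype(int).tolist() for a in(1.1,1.6,2.1,2.7)])
  for p,b in [(loc(.034,0,-.042),30),(loc(.034,0,.125),30),([.37,.1,.27],0),([.37,-.06,.27],0),([.5075,-.291,.108],0)]:
    q=robot.inverse_kinematics(p,ori(b,sg)); print(sg,np.round(p,3),q if q is None else np.round(q).astype(int).tolist())
E
python3 b.py
```

```text
Ttoolcam [[0.0, 0.959, 0.284, 0.072], [1.0, -0.001, 0.001, 0.001], [0.001, 0.284, -0.959, -0.142], [0.0, 0.0, 0.0, 1.0]]
scene scr 1703 [[0.647, -0.093, 0.125], [0.667, -0.084, 0.281], [0.679, -0.056, 0.389]]
top scr 1337 [[0.631, -0.091, 0.129], [0.644, -0.075, 0.291], [0.662, -0.055, 0.392]]
hinge [0.58237427 0.13972012 0.222598  ] edge [0.51358173 0.14258147 0.28055525]
1 40 [[-60, -9, 25, 125, 46, 38, 23], [-60, -8, 28, 119, 41, 40, 31], [-59, -4, 31, 115, 35, 38, 38], [-54, 2, 32, 111, 28, 33, 46]]
1 50 [[-62, -10, 22, 133, 71, 36, -4], [-62, -10, 25, 128, 65, 36, 5], [-60, -6, 28, 124, 62, 32, 10], [-57, 0, 31, 120, 60, 25, 13]]
1 60 [[-63, -8, 19, 140, 95, 40, -32], [-61, -8, 21, 136, 92, 38, -25], [-59, -5, 24, 132, 93, 33, -22], [-55, 1, 26, 128, 100, 27, -29]]
1 [0.57  0.14  0.164] [-46, 9, 25, 117, 17, 29, 53]
1 [0.487 0.144 0.308] [-59, -10, 26, 112, 26, 55, 43]
1 [0.37 0.1  0.27] [-47, -5, 28, 106, 2, 78, 68]
1 [ 0.37 -0.06  0.27] [-5, -5, 10, 106, 1, 78, 93]
1 [ 0.507 -0.291  0.108] [-11, 39, 61, 93, -36, 70, 145]
-1 40 [[33, -10, -57, 123, 19, 29, -133], [32, -8, -55, 117, 20, 33, -131], [17, -1, -42, 113, 29, 36, -137], [-9, 3, -16, 110, 32, 34, -138]]
-1 50 [[39, -16, -63, 131, 36, 15, -153], [39, -14, -61, 126, 30, 18, -144], [48, -9, -70, 121, 39, 20, -149], [-58, 0, 32, 120, 60, 25, -167]]
-1 60 [[34, -13, -66, 138, 99, 21, 142], [22, -9, -53, 134, 91, 24, 154], [36, -5, -65, 129, 93, 24, 156], [-91, 0, 63, 129, 101, 26, 151]]
-1 [0.57  0.14  0.164] [-30, 9, 8, 116, 23, 30, -133]
-1 [0.487 0.144 0.308] [-30, -8, 1, 111, 20, 53, -130]
-1 [0.37 0.1  0.27] [-52, -5, 32, 106, 3, 78, -113]
-1 [ 0.37 -0.06  0.27] [-46, -9, 47, 107, 7, 79, -93]
-1 [ 0.507 -0.291  0.108] [-3, 33, 46, 92, -25, 65, -43]
```

```bash
cat > c.py <<'E'
from geo import *
be=50; o=ori(be,1); a0=1.15
zt=Ro.from_euler('xyz',o,degrees=True).as_matrix()[:,2]
robot.gripper_to(0.0)
p=robot.sense()["tool_pos"]; 
robot.line_to([p[0],p[1],.36],velocity=.2)
p1=flap_tcp(a0,be,gap=.02); p0=p1-zt*.09
robot.move_to(p0,o); robot.line_to(p1,velocity=.12)
q=robot.inverse_kinematics
for a in np.arange(1.2,2.76,.12):
    robot.line_to(flap_tcp(a,be),velocity=.1)
    s=robot.sense(); print(round(a,2),np.round(s["contact_force"],1),round(s["time_s"],1))
robot.line_to(flap_tcp(a,be,gap=.05),velocity=.15)
robot.move_to(loc(-.02,0,.16),ori(30,1))
for n in("scene","top","wrist"):
    C=cam(n); im,d=robot.grab_frame(n); np.savez(f"{n}2.npz",im=im,d=d,K=C[0],k1=C[1],E=C[2]); cv2.imwrite(f"pics/{n}2.png",im[:,:,::-1])
for q in("solvent_bottle",): 
  for f in(robot.tip_of,robot.look_for): print(f("solvent_bottle","wrist")[:2])
print(robot.sense()["time_s"])
from scipy.optimize import minimize_scalar
z=np.load("scene2.npz"); S=cloud(z["d"],z["K"],float(z["k1"]),z["E"]).reshape(-1,3)
L=(S-O)@R; S=S[(np.abs(L[:,1])<.15)&(L[:,2]>.01)&(L[:,2]<.1)&(L[:,0]>.05)&(L[:,0]<.17)]; L=(S-O)@R-H
print("flap",len(S),np.percentile(np.arctan2(L[:,2],-L[:,0]),[10,50,90]))
E
python3 c.py
```

```text
Traceback (most recent call last):
  File "c.py", line 8, in <module>
    robot.move_to(p0,o); robot.line_to(p1,velocity=.12)
    ~~~~~~~~~~~~~^^^^^^
host.PlanningError: the arm cannot take that pose within its joint ranges
```

```bash
cat > d.py <<'E'
from geo import *
for be in(30,40,45,50,60):
  o=ori(be,1); zt=Ro.from_euler('xyz',o,degrees=True).as_matrix()[:,2]
  p1=flap_tcp(1.15,be,gap=.02)
  print(be,p1.round(3),[(d,q if (q:=robot.inverse_kinematics(p1-zt*d,o)) is None else np.round(q).astype(int).tolist()) for d in(0,.03,.05,.07,.09)])
  for dx in ((-.05,.06),(-.08,.0),(-.05,0),(-.08,-.05)):
    q=robot.inverse_kinematics(p1+np.array([dx[0],0,dx[1]]),o); print('   ',dx,q is not None)
E
python3 d.py
```

```text
30 [0.496 0.143 0.236] [(0, [-55, -6, 25, 119, 26, 43, 42]), (0.03, [-56, -9, 23, 118, 27, 48, 41]), (0.05, [-57, -11, 23, 117, 28, 52, 40]), (0.07, [-58, -13, 22, 115, 28, 55, 40]), (0.09, [-58, -14, 20, 114, 28, 58, 39])]
    (-0.05, 0.06) True
    (-0.08, 0.0) True
    (-0.05, 0) True
    (-0.08, -0.05) True
40 [0.5   0.143 0.237] [(0, [-56, -9, 21, 127, 47, 37, 20]), (0.03, [-58, -13, 19, 126, 46, 42, 21]), (0.05, [-60, -15, 18, 126, 45, 46, 21]), (0.07, [-26, -15, -10, 124, 32, 43, 33]), (0.09, None)]
    (-0.05, 0.06) True
    (-0.08, 0.0) True
    (-0.05, 0) True
    (-0.08, -0.05) True
45 [0.502 0.143 0.237] [(0, [-56, -9, 18, 131, 59, 35, 7]), (0.03, [-59, -13, 17, 131, 56, 41, 9]), (0.05, [-60, -16, 16, 130, 55, 45, 10]), (0.07, [-37, -17, -4, 129, 45, 42, 18]), (0.09, None)]
    (-0.05, 0.06) False
    (-0.08, 0.0) False
    (-0.05, 0) True
    (-0.08, -0.05) True
50 [0.503 0.143 0.238] [(0, [-56, -9, 16, 135, 73, 35, -8]), (0.03, [-59, -14, 15, 135, 68, 40, -4]), (0.05, [-61, -16, 14, 135, 65, 44, -2]), (0.07, None), (0.09, None)]
    (-0.05, 0.06) False
    (-0.08, 0.0) True
    (-0.05, 0) True
    (-0.08, -0.05) True
60 [0.503 0.143 0.239] [(0, [-57, -7, 13, 142, 97, 41, -36]), (0.03, [-61, -11, 11, 143, 90, 45, -30]), (0.05, [-63, -14, 10, 143, 85, 48, -27]), (0.07, [-44, -16, -10, 142, 79, 45, -23]), (0.09, None)]
    (-0.05, 0.06) False
    (-0.08, 0.0) False
    (-0.05, 0) True
    (-0.08, -0.05) False
```

```bash
sed -i 's/^be=50/be=40/; s/p0=p1-zt\*.09/p0=p1+np.array([-.07,0,.015])/' c.py; python3 c.py
```

```text
1.2 [ 1.3 -0.1  0.2] 6.4
1.32 [-0.3  0.1 -0.3] 6.7
1.44 [-0.3 -0.  -0.5] 6.9
1.56 [ 0.3  0.7 -1. ] 7.2
1.68 [-0.2 -0.2  0.4] 7.4
1.8 [ 0.4 -0.2  0.4] 7.7
1.92 [ 0.5 -0.3 -0.3] 7.9
2.04 [-0.1 -0.2 -0.6] 8.2
2.16 [-0.  -0.7  0.7] 8.4
2.28 [ 0.2 -0.5  0.2] 8.7
2.4 [-0.2  0.1 -0.5] 8.9
2.52 [-0.4 -0.7 -0.5] 9.2
2.64 [ 0.4 -0.1 -0. ] 9.4
[{'point': [324.6, 191.5], 'p': 0.93}]
[{'point': [327.6, 214.7], 'p': 0.91}]
10.7917
flap 1027 [2.63134556 2.65528    2.68830234]
```

View pics/wrist2.png

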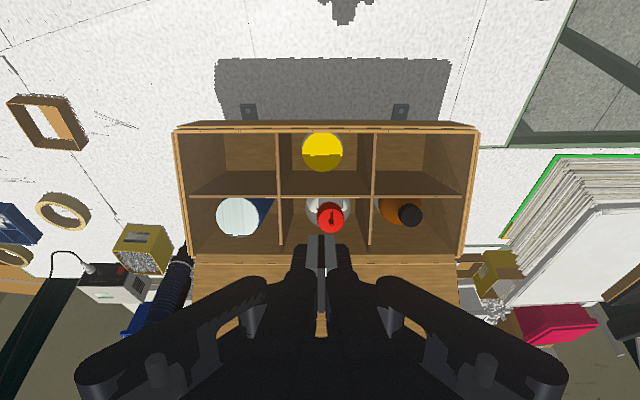

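The flap is folded back (about 2.65 rad). The wrist view shows the red cap at about (330, 215) in the middle upper cell, with the can to its left at (240, 215) and the amber bottle's cap to its right at (410, 213). Next I measure the cap.

```bash
cat > e.py <<'E'
from geo import *
for n in("wrist2","top2","top"):
    z=np.load(n+".npz"); im=z["im"].astype(int); C=cloud(z["d"],z["K"],float(z["k1"]),z["E"]); L=(C-O)@R
    m=(im[...,0]>110)&(im[...,1]<70)&(im[...,2]<70)&(np.abs(L[...,1])<.05)&(L[...,0]>.0)&(L[...,0]<.072)&(L[...,2]>-.06)&(L[...,2]<.02)
    P=L[m]; print(n,m.sum())
    if m.sum()<5: continue
    print(np.percentile(P,[2,50,98],0).round(4).tolist())
    t=P[(P[:,2]>-.02)&(P[:,2]<-.0)]; t2=P[np.abs(P[:,2]+.01)<.004]
    if len(t2)>5: print("captop",len(t2),cv2.minEnclosingCircle(t2[:,:2].astype(np.float32)))
z=np.load("wrist2.npz"); C=cloud(z["d"],z["K"],float(z["k1"]),z["E"]).reshape(-1,3)
L=(C-O)@R; k=(np.abs(L[:,0])<.085)&(np.abs(L[:,1])<.17)&(L[:,2]>-.03)&(L[:,2]<.01); S=C[k]; S=S[np.random.default_rng(0).permutation(len(S))[:3000]]
r=least_squares(lambda t:np.minimum(dist(S,np.r_[t,2.65]),.02),T[:3],loss="soft_l1",f_scale=.003,x_scale=[.02,.02,.1],diff_step=1e-4)
print("wrist fit",r.x,T[:3],np.median(dist(S,np.r_[r.x,2.65])))
E
python3 e.py
```

```text
wrist2 475
[[0.0154, -0.0032, -0.013], [0.0287, 0.0097, -0.0112], [0.0427, 0.024, 0.0004]]
captop 459 ((0.029167313128709793, 0.010197782889008522), 0.015341942198574543)
top2 114
[[0.0153, -0.0037, -0.0133], [0.029, 0.0093, -0.0108], [0.0429, 0.0223, -0.0068]]
captop 111 ((0.029183849692344666, 0.009888418018817902), 0.015294480137526989)
top 0
wrist fit [ 0.57877101  0.14460502 -0.03726846] [ 0.58070771  0.13978943 -0.04157005] 0.0010765445940966304
```

```bash
cat > g.py <<'E'
from geo import *
u,v=.0292,.010; o=ori(30,1)
robot.gripper_to(0.6)
robot.move_to(loc(u,v,.05),o)
hit=robot.line_to(loc(u,v,-.041),velocity=.1,f_stop=12)
s=robot.sense(); print("hit",hit,((s["tool_pos"]-O)@R).round(4),s["contact_force"])
if not hit:
    robot.gripper_to(0.0,force=50); s=robot.sense(); print("gap",s["finger_gap"],s["gripper_force"],s["contact_force"])
    if s["finger_gap"]>.2:
        print(robot.line_to(loc(u,v,.0),velocity=.06,f_stop=15)); 
        print(robot.line_to(loc(u,v,.125),velocity=.12,f_stop=15)); s=robot.sense(); print("gap",s["finger_gap"],s["gripper_force"],s["contact_force"],s["tool_pos"],s["time_s"])
E
python3 g.py
```

```text
hit False [ 0.0298  0.0104 -0.0404] [ 0.46279987 -0.55221244 -0.18603519]
gap 0.3504312773065478 48.04097762913443 [-3.86359078 -1.82099331  6.29834911]
False
False
gap 0.34584317150879895 49.30994246926275 [ 0.39828325  0.0622819  -0.99148423] [0.48262697 0.15338525 0.30460219] 15.2917
```

```bash
cat > p.py <<'E'
from geo import *
W=[([.40,.15,.32],0),([.39,-.05,.31],-.2),([.5075,-.291,.22],-.45)]
for p,y in W: print(robot.inverse_kinematics(p,ori(0,1,y)))
robot.line_to(W[0][0],ori(0,1,W[0][1]),velocity=.12)
robot.move_to(W[1][0],ori(0,1,W[1][1]))
robot.move_to(W[2][0],ori(0,1,W[2][1]))
s=robot.sense(); print(s["finger_gap"],s["tool_pos"],s["eef_rot"],s["time_s"])
robot.pause(.3)
for n in("scene","top","wrist"):
    C=cam(n); im,d=robot.grab_frame(n); np.savez(f"{n}3.npz",im=im,d=d,K=C[0],k1=C[1],E=C[2]); cv2.imwrite(f"pics/{n}3.png",im[:,:,::-1])
    P=cloud(d,*C); I=im.astype(int); tp=robot.sense()["tool_pos"]
    z=P[...,2]; near=np.hypot(P[...,0]-tp[0],P[...,1]-tp[1])<.06
    m=near&(z>.085)&(z<.2)&(I.min(2)>60)&(I.max(2)-I.min(2)<40)
    Q=P[m]; print(n,"white",len(Q))
    if len(Q)>50: 
        for a,b in((.115,.135),(.135,.16),(.16,.19)):
            q=Q[(Q[:,2]>a)&(Q[:,2]<b)]; 
            if len(q)<20: continue
            f=lambda t:np.hypot(q[:,0]-t[0],q[:,1]-t[1])-.03
            r=least_squares(f,tp[:2],loss="soft_l1",f_scale=.002); print((a,b),len(q),(r.x-tp[:2]).round(4),np.median(np.abs(f(r.x))).round(4))
        print("zmin",np.percentile(Q[:,2],[1,5]))
    m=(np.hypot(P[...,0]-.5075,P[...,1]+.291)<.07)&(z>.012)&(z<.035)
    if m.sum()>30: print("tray",m.sum(),cv2.minAreaRect(P[m][:,:2].astype(np.float32)))
cv2.imwrite("pics/both.png",np.vstack([np.load("scene3.npz")["im"][150:350,100:420,::-1],np.load("top3.npz")["im"][150:350,320:640,::-1]]).repeat(1,0))
E
python3 p.py
```

```text
[-29.7447299    1.0872609    7.05405842  94.130252    -0.13406774
  84.7907291   67.3202438 ]
[-15.86917995  -3.57430155  19.55431313  99.83698308   1.2032883
  83.53307286  82.05527234]
[ -5.55138637  28.42418012  50.98035364  83.30887804 -22.15207869
  78.7454184  110.55000992]
0.3501195105346494 [ 0.50867324 -0.28855561  0.22027829] [ 1.79873196e+02 -4.06329424e-03  1.54422854e+02] 18.05
scene white 784
(0.115, 0.135) 130 [ 0.0013 -0.0037] 0.0006
(0.135, 0.16) 228 [ 0.0013 -0.0041] 0.0006
(0.16, 0.19) 319 [ 0.0009 -0.0031] 0.0007
zmin [0.12004412 0.12446368]
tray 377 ((0.5074499845504761, -0.2917361557483673), (0.08106003701686859, 0.08878285437822342), 80.142822265625)
top white 684
(0.115, 0.135) 122 [ 0.0009 -0.0028] 0.0005
(0.135, 0.16) 201 [ 0.0007 -0.0018] 0.0005
(0.16, 0.19) 250 [ 0.0005 -0.0005] 0.0005
zmin [0.11862921 0.12291743]
tray 290 ((0.5072094202041626, -0.2902147173881531), (0.08024921268224716, 0.08734393119812012), 79.79988098144531)
wrist white 1717
(0.115, 0.135) 156 [ 0.0014 -0.0033] 0.0001
(0.135, 0.16) 388 [ 0.0008 -0.0032] 0.0003
(0.16, 0.19) 695 [ 0.0006 -0.0022] 0.0003
zmin [0.12129948 0.12799713]
tray 469 ((0.507333517074585, -0.29030388593673706), (0.08067290484905243, 0.08345533162355423), 79.47003173828125)
```

View pics/both.png

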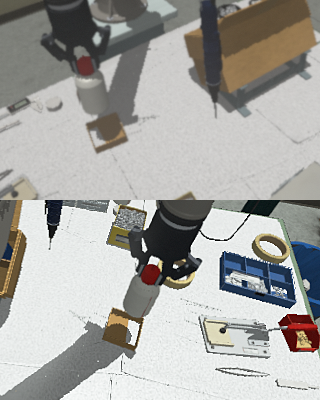

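The crops show the bottle hanging upright over the tray, at about (90, 90) in the scene crop and (145, 290) in the top crop. It is about 2.5 mm off centre, so I correct that, lower it and release.

```bash
cat > q.py <<'E'
from geo import *
c=np.array([.505,-.290])
robot.line_to([*c,.20],velocity=.08); robot.pause(.2)
s=robot.sense(); print(s["tool_pos"])
robot.line_to([*c,.125],velocity=.08)
print(robot.line_to([*c,.098],velocity=.025,f_stop=4)); s=robot.sense(); print(s["tool_pos"],s["contact_force"])
E
python3 q.py
```

```text
[ 0.50531622 -0.29030473  0.20051134]
True
[ 0.50480427 -0.28991146  0.10780225] [-0.98331732  0.36373601  3.8094117 ]
```

```bash
cat > r.py <<'E'
from geo import *
robot.gripper_to(0.7); robot.pause(.3)
s=robot.sense(); p=s["tool_pos"]
robot.line_to([p[0],p[1],.26],velocity=.12)
robot.move_to([.40,-.2,.32],ori(0,1,-.45)); robot.pause(.3)
for n in("scene","top"):
    C=cam(n); im,d=robot.grab_frame(n); cv2.imwrite(f"pics/{n}4.png",im[:,:,::-1])
    P=cloud(d,*C); I=im.astype(int); z=P[...,2]; near=np.hypot(P[...,0]-.507,P[...,1]+.291)
    Q=P[(near<.05)&(z>.03)&(z<.085)]
    for a,b in((.03,.055),(.055,.08)):
        q=Q[(Q[:,2]>a)&(Q[:,2]<b)]
        f=lambda t:np.hypot(q[:,0]-t[0],q[:,1]-t[1])-.03
        r=least_squares(f,[.507,-.291],loss="soft_l1",f_scale=.002); print(n,len(q),r.x.round(4),np.median(np.abs(f(r.x))).round(4))
    print("top z",np.nanmax(z[near<.03]))
    m=(near<.07)&(z>.012)&(z<.03)
    print("tray",cv2.minAreaRect(P[m][:,:2].astype(np.float32)))
    if n=="scene":
        L=(P.reshape(-1,3)-O)@R; L=L[(np.abs(L[:,1])<.15)&(L[:,2]>.01)&(L[:,2]<.1)&(L[:,0]>.05)&(L[:,0]<.17)]-H
        print("flap",np.median(np.arctan2(L[:,2],-L[:,0])))
s=robot.sense(); print(s["time_s"],s["contact_force"])
E
python3 r.py
```

```text
scene 202 [ 0.504  -0.2944] 0.0006
scene 203 [ 0.5031 -0.2938] 0.0008
top z 0.1538589698727696
tray ((0.5086098313331604, -0.29183968901634216), (0.08108791708946228, 0.08592572808265686), 79.74606323242188)
flap 2.6548876877115717
top 141 [ 0.5037 -0.2929] 0.0005
top 147 [ 0.5032 -0.2919] 0.0006
top z 0.15133697946402147
tray ((0.5072296857833862, -0.29024839401245117), (0.08048617839813232, 0.08658725023269653), 79.65474700927734)
24.075 [-0.28503429 -0.34098783  0.00584183]
```

View pics/top4.png

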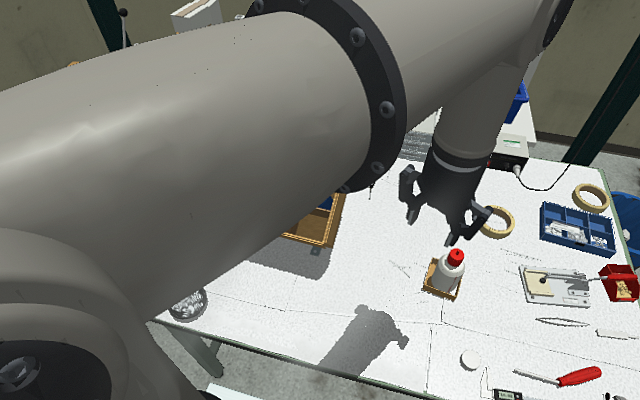

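The top view shows the bottle standing upright in the tray at about (445, 270), roughly 4 mm off centre and clear of the gripper. The flap is at 2.65 rad, so I hand in.

```bash
python3 -c "
from station import robot
print(robot.close_job())"
```

```text
the job is handed in; nothing more can be done
None
```

The job is handed in: the solvent bottle stands upright on the bottom of the tray, about 4–5 mm off its centre, with the flap folded back at about 2.65 rad and about 24 s on the clock; I did not re-measure the other containers, and the hand-in returned no verdict.

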